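Sort full from empty kiln-prop boxes and run the full ones under the marking gantry

TASK

The three sealed white boxes look alike, but one or two are full of kiln props and the rest are empty: feel it by lifting them. Set the full ones gently, seal up, in the aluminium sliding tray and the empty ones, likewise, in the plywood tray, then push the loaded sliding tray fully home under the low gantry; leave the tile, the jar and the bowl alone.

Things in the scene. Friction and masses are not known exactly. Their poses are not given: they have to be found in the camera images.
- box1: sealed white plastic box, 62 x 62 mm, 52 mm high, grey lid seam, paper seal on top; cannot be opened. All three look alike; one or two (it varies) are full of ceramic kiln props, the rest empty: only the weight tells. Full 0.34 to 0.48 kg, empty 0.06 to 0.10 kg. Origin: centre of its underside, z up, x and y square to its sides.
- box2: sealed white plastic box, 62 x 62 mm, 52 mm high, grey lid seam, paper seal on top; cannot be opened. All three look alike; one or two (it varies) are full of ceramic kiln props, the rest empty: only the weight tells. Full 0.34 to 0.48 kg, empty 0.06 to 0.10 kg. Origin: centre of its underside, z up, x and y square to its sides.
- box3: sealed white plastic box, 62 x 62 mm, 52 mm high, grey lid seam, paper seal on top; cannot be opened. All three look alike; one or two (it varies) are full of ceramic kiln props, the rest empty: only the weight tells. Full 0.34 to 0.48 kg, empty 0.06 to 0.10 kg. Origin: centre of its underside, z up, x and y square to its sides.
- station: fixed marking station: dark steel base plate 290 x 272 x 5 mm and, at its far end, a low grey gantry, 134 mm high, beam from 55 to 105 mm to +x of the origin. Under it 244 mm clear width and 78 mm height over the bench: a box on the tray floor (top at 64 mm) passes with 14 mm to spare. Origin on the bench, mid width; x along the tray travel, away from the robot; z up.
- tray (a joint): travel of the sliding aluminium tray along the station's x axis, in m: 0 is fully out (robot side), 0.150 is fully home against its stop under the gantry. It starts between 0 and 0.030, stays where it is left and needs about 2 N plus some drag (6 N s/m) to push.
- tray_floor (a point): centre of the sliding tray's inner floor (top face), 12 mm above the bench; x and y along the station's axes, moving with the tray. Inside: 100 mm (x) by 222 mm (y); walls 4 mm thick, rising 13 mm above this floor. Two boxes fit side by side along y, 55 mm left and right of this point.
- tray_push (a point): middle of the robot-side face of the tray's push plate: upright aluminium plate on the tray's near wall, 60 mm wide (y), 6 mm thick, top 60 mm above the bench. This point lies 42 mm above the bench, 60 mm to -x of the tray floor's centre, and moves with the tray. Push it towards the station's +x.
- empties_tray: plain plywood tray for the empty boxes, fixed on the bench: 230 mm (x) by 108 mm (y), 23 mm high, walls 4 mm. Origin at the centre of its underside.
- empties_floor (a point): centre of the plywood tray's inner floor (top face), 4 mm above the bench; inside 222 mm (x) by 100 mm (y). Two boxes fit one behind the other along its x, 55 mm to either side of this point.
- tile: loose white tile, 75 x 75 x 8 mm, lying flat beyond the boxes; bystander. Origin at the centre of its underside.
- jar: amber jar, 60 mm across, 80 mm high; bystander. Origin at the centre of its underside.
- bowl: small terracotta bowl, 80 mm across, 40 mm high; bystander. Origin at the centre of its underside.
Mind the look-alikes: they are no part of the job. What is shaped like the box2 but pink or yellow is not meant.

How it is judged:
By the outcome, as a careful person would: the job done as asked, in the order asked, and still so for the second after the job is handed in, with the robot touching nothing.
It also fails if it takes over 72 s, if anything falls off the work surface, if the arm or the gripper's body presses on something with over 40 N, if the wrist force passes 120 N, or if a joint passes its speed limit or range.

ROBOT

A 6-joint arm with a two-finger parallel gripper is mounted at the origin on the work surface. World frame = base frame: x ahead of the robot, y to its left, z up, the work surface at z = 0. Lengths are in mm, angles in rad, forces in N, time in s.
With the tool pointing down it reaches from about 350 to 975 mm from the base axis. Payload 7.1 kg.
Tool frame: the origin (TCP) lies midway between the tips of the shut fingers; the grasp point (between the pads) lies 19 mm behind it; z points along the fingers, y is the line along which they close (so a half turn about z gives the same grasp; the last joint's range is limited). The gripper opens to 88 mm and grips with 3 to 60 N. Pads are 20 mm wide; open, the fingers measure 115 mm over their backs; the gripper's body (75 mm by 178 mm) begins 61 mm behind the grasp point.
Start: joints at [1.319, 0.423, 1.63, -0, 1.089, -0.019], TCP at [144.158, 608.131, 222.675] pointing down, gripper open.
Joint ranges: [-3, 3], [-0.9, 2.11], [0.09, 2.58], [-1.31, 4.45], [0.11, 2.69], [-2.54, 2.54]. Speed limits (rad/s): [2.39, 2.39, 3.01, 3.14, 3.14, 3.14].

INTERFACE

Orientations are given as a rotation vector (axis times angle).
In Python, from workcell import ctrl gives the robot as it stands.
- The arm moves only by the shell command python3 -m inch 'ROWS' [OPENING]. ROWS is JSON, a list of rows, each an object with "xyz": the shift along the tool's x, y, z in mm, a list of three; "rot": the turn, a rotation vector about the tool's x, y, z in rad, a list of three. In form: [{"xyz": [dx, dy, dz], "rot": [ax, ay, az]}, ...]. A call has 1 to 12 rows; each row is the pose to reach, as a shift and turn from the pose commanded when the call began, along the tool's axes at that moment; what a row does not reach only later rows make up. A row lasts 1/12 s, in which the tool goes at most 41.7 mm and 7.16 degrees, less where a joint would pass 70% of its speed; a pose out of reach is approached as far as the arm can. A call with a gripper value outside its range is refused whole. OPENING is the closure in counts, from 0 (fully open) to 255 (shut), set as the call begins (- or left out, the last holds). The fingers move at their own pace and stop on an object; the grip force is fixed at half the most. Time passes only in rows, so rows that repeat a pose let the fingers close. It gives the time, the measured TCP pose, the force, the opening and the grip force at its end, in the units of the state.
- ctrl.get_obs(): the state, without advancing time (a new reading comes with each control period).
- ctrl.get_image(name): name is "scene" or "side" or "wrist"; returns the picture (400x640x3 uint8, red, green, blue); there is no depth.
- ctrl.camera_model(name): a dict with "fx", "fy", "cx", "cy" (pixels), "k1" (the pictures are not rectified: a ray, as slopes to the right and down, at radius r is drawn at 1 + k1 r^2 times it, then the intrinsics apply), "position" and "attitude" of the camera in the world. Camera axes: x right, y up, looking along -z (the intrinsics and any distortion apply to the point x, -y, -z); pixel columns grow to the right and rows downward; lengths in mm; the calibration is good to about 2 mm. A picture is of the moment at which its call begins: read the wrist's pose just before it. camera_model takes no time and is no camera call; for the wrist camera it gives the pose at the moment of the call.
- ctrl.close_job(): hands the job in; it is judged then, once.
The state is a dict: "t": time; "qpos": joint angles; "qvel": joint speeds; "joint_torque": joint torques, N m; "ee_pos": TCP position; "orientation": TCP orientation; "ft_force": force on the tool from outside, world axes, zero at the start; "moment": the same for the moment, N m; "width": finger opening in mm; "grasp_force": force on a finger pad.
Only numpy, scipy, OpenCV 4.12 (cv2) and the standard library are available. Lean on these libraries where they do the work, as an engineer would, in place of code of your own. Each camera call takes 0.05 s, during which the arm holds its last target. There are 200 camera calls.

## Working session

There is one attempt and no reset: what is moved stays moved. The work goes in short steps, Python scripts to look and compute and a shell command to move; the robot and the scene stay as the last step left them, time stands still between calls to the robot, and variables do not carry over. Pictures are saved under pics/ and viewed, at most 10 in all, crops included, and the job is handed in when it is done.

```bash
mkdir -p pics; python3 - <<'E'
from workcell import ctrl
import cv2,numpy as np
o=ctrl.get_obs();print({k:np.round(v,3).tolist() for k,v in o.items()})
for n in("scene","side"):
    print(n,ctrl.camera_model(n));im=ctrl.get_image(n);cv2.imwrite(f"pics/{n}0.png",im[:,:,::-1])
E
```

```text
{'t': 0.0, 'qpos': [1.319, 0.424, 1.631, -0.0, 1.089, -0.019], 'qvel': [0.001, -0.001, -0.001, -0.002, -0.001, -0.002], 'joint_torque': [0.002, -54.462, -27.367, 0.064, 0.023, -0.0], 'ee_pos': [144.049, 607.597, 221.904], 'orientation': [-0.365, -3.12, 0.002], 'ft_force': [-1.18, 0.246, -0.046], 'moment': [-0.008, -0.045, -0.01], 'grasp_force': 0.0, 'width': 87.606}
scene {'fx': 397.8935815367309, 'fy': 397.8935815367309, 'cx': 321.9609946556968, 'cy': 200.61187919084782, 'k1': -0.06912946100124753, 'position': array([1079.64859376, -728.00671237,  645.93097172]), 'attitude': array([0.9334664 , 0.31994138, 0.65567987])}
side {'fx': 411.18095826585966, 'fy': 411.18095826585966, 'cx': 314.4869280033505, 'cy': 194.28282590944144, 'k1': -0.09172409105627828, 'position': array([ 395.57338803, -868.67511017,  571.84915526]), 'attitude': array([ 0.99819401, -0.09474596, -0.16439158])}
```

View pics/scene0.png

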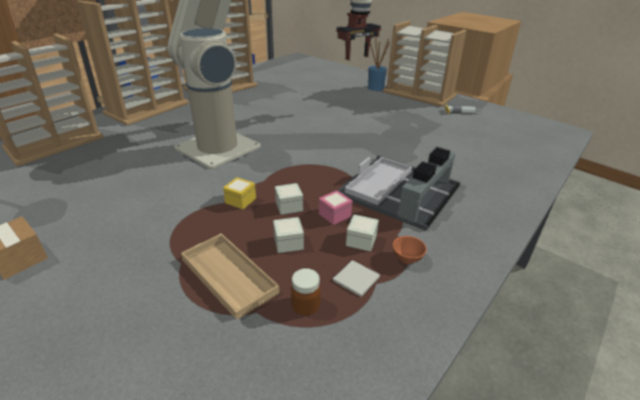

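View pics/side0.png

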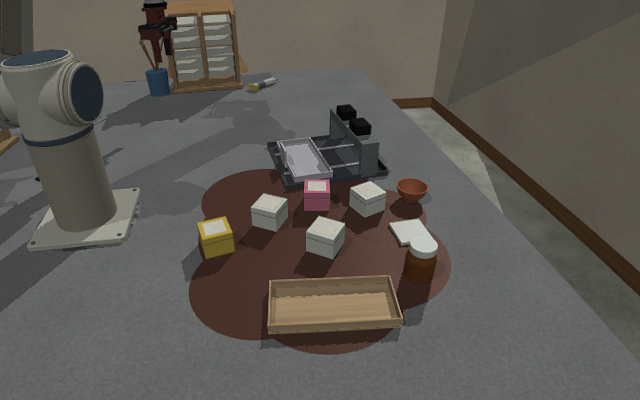

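Scene view: white boxes at (289,198), (289,235) and (362,233); the look-alikes are pink (335,207) and yellow (240,192). Side view: white (269,212), (325,237) and (368,198); pink (317,195) and yellow (216,237). Only the three white ones with a grey seam fit. The station is at (400,185) in scene and the plywood tray at (228,275). Next: an enlarged crop and first rays.

```bash
cat > h.py <<'E'
import numpy as np,cv2
from scipy.spatial.transform import Rotation as R
from workcell import ctrl
def ray(c,px):
    px=np.atleast_2d(px).astype(float)
    d=np.stack([(px[:,0]-c['cx'])/c['fx'],(px[:,1]-c['cy'])/c['fy']],1)
    u=d.copy()
    for _ in range(20): u=d/(1+c['k1']*(u**2).sum(1,keepdims=True))
    v=np.c_[u[:,0],-u[:,1],-np.ones(len(u))]
    return R.from_rotvec(c['attitude']).apply(v)
def onplane(c,px,z):
    v=ray(c,px);p=np.array(c['position']);return p+v*((z-p[2])/v[:,2])[:,None]
def proj(c,P):
    q=R.from_rotvec(c['attitude']).inv().apply(np.atleast_2d(P)-np.array(c['position']))
    u=np.c_[q[:,0]/-q[:,2],-q[:,1]/-q[:,2]];u=u*(1+c['k1']*(u**2).sum(1,keepdims=True))
    return u*[c['fx'],c['fy']]+[c['cx'],c['cy']]
def local(pos,rot,goal):
    return np.round(R.from_rotvec(rot).inv().apply(np.array(goal)-pos),1)
E
python3 - <<'E'
from h import *
for n,pts in dict(scene=[(289,198),(289,235),(362,233),(335,207),(240,192)],side=[(269,212),(325,237),(368,198),(317,195),(216,237)]).items():
    c=ctrl.camera_model(n);print(n,onplane(c,pts,30).round().tolist())
c=ctrl.camera_model('side')
print('station',onplane(c,[(267,147),(290,185),(387,176),(330,110)],5).round().tolist())
print('ply',onplane(c,[(269,279),(396,277),(402,323),(269,331)],23).round().tolist())
print('bowl/tile/jar',onplane(c,[(411,190),(410,232),(420,262)],20).round().tolist())
im=cv2.imread('pics/side0.png')[100:340,180:450];cv2.imwrite('pics/c1.png',cv2.resize(im,None,fx=2.5,fy=2.5,interpolation=cv2.INTER_CUBIC))
print(R.from_rotvec(ctrl.get_obs()['orientation']).as_matrix().round(3).tolist())
E
```

```text
scene [[438.0, -88.0, 30.0], [548.0, -202.0, 30.0], [676.0, -78.0, 30.0], [558.0, -37.0, 30.0], [315.0, -158.0, 30.0]]
side [[435.0, -92.0, 30.0], [542.0, -204.0, 30.0], [675.0, -75.0, 30.0], [556.0, -41.0, 30.0], [316.0, -165.0, 30.0]]
station [[462.0, 297.0, 5.0], [502.0, 58.0, 5.0], [772.0, 59.0, 5.0], [723.0, 574.0, 5.0]]
ply [[415.0, -301.0, 23.0], [652.0, -339.0, 23.0], [625.0, -446.0, 23.0], [404.0, -422.0, 23.0]]
bowl/tile/jar [[800.0, -44.0, 20.0], [732.0, -209.0, 20.0], [716.0, -305.0, 20.0]]
[[-0.973, 0.231, -0.0], [0.231, 0.973, -0.001], [0.0, -0.001, -1.0]]
```

View pics/c1.png

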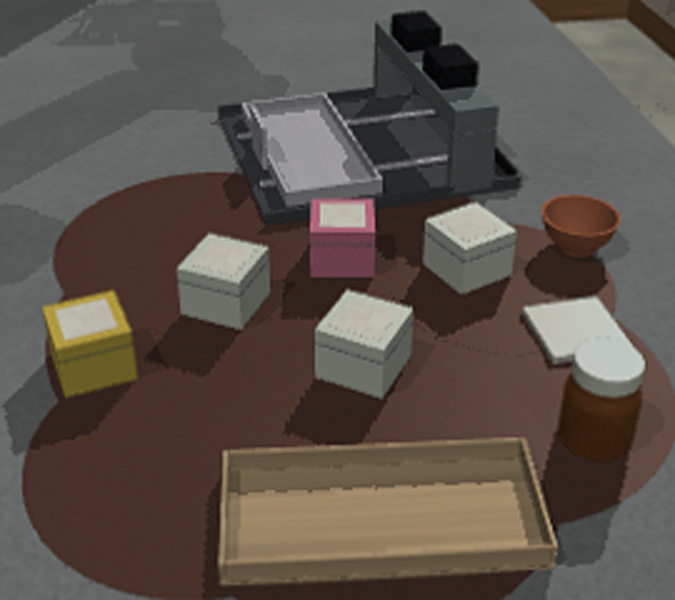

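The crop confirms the three white, paper-sealed boxes at crop (224,280), (364,343) and (469,247), which are near world (436,-90), (545,-203) and (675,-76). Pink and yellow are excluded. I'm moving the wrist above them for a precise look.

```bash
python3 -m inch '[{"xyz":[-549,-597,-150],"rot":[0,0,1.5]},{"xyz":[-549,-597,-150],"rot":[0,0,1.5]},{"xyz":[-549,-597,-150],"rot":[0,0,1.5]},{"xyz":[-549,-597,-150],"rot":[0,0,1.5]},{"xyz":[-549,-597,-150],"rot":[0,0,1.5]},{"xyz":[-549,-597,-150],"rot":[0,0,1.5]},{"xyz":[-549,-597,-150],"rot":[0,0,1.5]},{"xyz":[-549,-597,-150],"rot":[0,0,1.5]},{"xyz":[-549,-597,-150],"rot":[0,0,1.5]},{"xyz":[-549,-597,-150],"rot":[0,0,1.5]},{"xyz":[-549,-597,-150],"rot":[0,0,1.5]},{"xyz":[-549,-597,-150],"rot":[0,0,1.5]}]' 0
python3 -c "
from h import *
o=ctrl.get_obs();print(local(o['ee_pos'],o['orientation'],[540,-60,400]),R.from_rotvec(o['orientation']).as_matrix().round(3).tolist(),o['qpos'])"
```

```text
t: 1.1
ee_pos: [384.7, 177.3, 314.0]
orientation: [-2.4, -2.027, -0.0]
ft_force: [0.7, 0.5, 0.5]
width: 87.8
grasp_force: 0.0
[-208.   192.7  -86. ] [[0.167, 0.986, 0.0], [0.986, -0.167, 0.0], [0.0, 0.0, -1.0]] [4.03618003e-01 3.33006645e-03 1.94757136e+00 4.07992857e-05
 1.19057450e+00 5.71546948e-01]
```

```bash
python3 -m inch '[{"xyz":[-208,193,-86],"rot":[0,0,0]},{"xyz":[-208,193,-86],"rot":[0,0,0]},{"xyz":[-208,193,-86],"rot":[0,0,0]},{"xyz":[-208,193,-86],"rot":[0,0,0]},{"xyz":[-208,193,-86],"rot":[0,0,0]},{"xyz":[-208,193,-86],"rot":[0,0,0]},{"xyz":[-208,193,-86],"rot":[0,0,0]},{"xyz":[-208,193,-86],"rot":[0,0,0]},{"xyz":[-208,193,-86],"rot":[0,0,0]},{"xyz":[-208,193,-86],"rot":[0,0,0]}]'
python3 - <<'E'
from h import *
o=ctrl.get_obs();c=ctrl.camera_model('wrist');im=ctrl.get_image('wrist')[:,:,::-1].copy();cv2.imwrite('pics/w1.png',im)
import pickle;pickle.dump(c,open('w1.pkl','wb'));print(c,o['ee_pos'],o['qpos'].round(2))
for n,p in dict(b1=[436,-90,30],b2=[545,-203,30],b3=[675,-76,30],ply=[525,-380,10],st=[620,180,5]).items(): print(n,proj(c,p).round())
E
```

```text
t: 1.93
ee_pos: [540.7, -57.0, 398.7]
orientation: [-2.394, -2.032, 0.001]
ft_force: [0.1, 0.1, 0.3]
width: 87.4
grasp_force: 0.0
{'fx': 320.5525887041773, 'fy': 320.5525887041773, 'cx': 319.3334158875059, 'cy': 195.4079113831428, 'k1': -0.018994955219742052, 'position': array([553.53004195,  21.39184165, 560.31755731]), 'attitude': array([-0.28798124,  0.0262324 , -0.16083097])} [540.72146623 -56.98395918 398.70918576] [-0.13  0.14  1.6   0.    1.4   0.04]
b1 [[263. 179.]]
b2 [[336. 230.]]
b3 [[402. 149.]]
ply [[338. 309.]]
st [[347. -14.]]
```

View pics/w1.png

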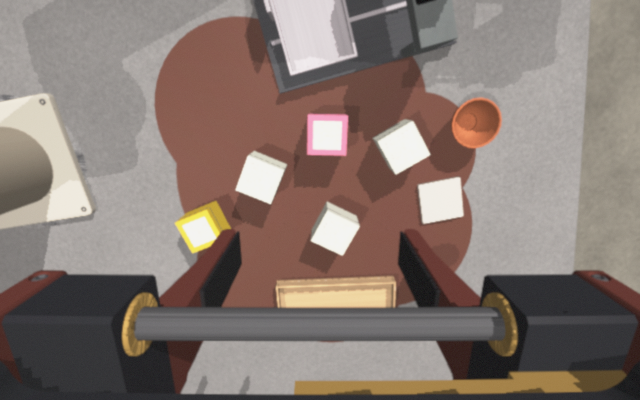

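The wrist view shows the boxes at (261,177), (335,229) and (402,147), with pink at (327,134), yellow at (201,228), the tile at (441,200) and the bowl at (476,122). I'll shift a little to see the station whole, then measure everything.

```bash
python3 -m inch '[{"xyz":[142,17,0],"rot":[0,0,0]},{"xyz":[142,17,0],"rot":[0,0,0]},{"xyz":[142,17,0],"rot":[0,0,0]},{"xyz":[142,17,0],"rot":[0,0,0]},{"xyz":[142,17,0],"rot":[0,0,0]}]'
python3 - <<'E'
from h import *
import pickle
c=ctrl.camera_model('wrist');im=ctrl.get_image('wrist')[:,:,::-1].copy();cv2.imwrite('pics/w2.png',im);pickle.dump(c,open('w2.pkl','wb'))
for k in(1,2):
    c=pickle.load(open(f'w{k}.pkl','rb'));im=cv2.imread(f'pics/w{k}.png')
    hsv=cv2.cvtColor(im,cv2.COLOR_BGR2HSV);m=((hsv[...,2]>225)&(hsv[...,1]<30)).astype(np.uint8)*255
    for q in cv2.findContours(m,cv2.RETR_EXTERNAL,cv2.CHAIN_APPROX_NONE)[0]:
        if cv2.contourArea(q)<400: continue
        p=onplane(c,q[:,0],52)[:,:2].astype(np.float32);r=cv2.minAreaRect(p)
        print(k,q[:,0].mean(0).round(),np.round(r[0],1),np.round(r[1],1),round(r[2],1))
E
```

```text
t: 2.4
ee_pos: [580.3, 85.3, 398.8]
orientation: [-2.386, -2.041, 0.001]
ft_force: [0.1, -0.7, -0.4]
width: 87.5
grasp_force: 0.0
1 [199. 231.] [ 312.8 -158.3] [42.7 43.1] 13.1
1 [335. 232.] [ 543.3 -197.5] [63.1 61.3] 53.6
1 [ 67. 202.] [ 99.9 -64.5] [81.4 62.8] 0.3
1 [441. 200.] [ 726.  -168.7] [66.7 68. ] 2.3
1 [259. 179.] [435.1 -84.8] [62.4 61.2] 57.9
1 [404. 147.] [672.4 -71.1] [60.9 61.9] 21.6
1 [327. 135.] [555.5 -32.1] [43.4 44.1] 80.7
2 [421. 357.] [ 713.  -342.4] [53.4 53.4] 80.8
2 [325. 300.] [ 548.5 -190.2] [45.5 60.9] 54.2
2 [ 77. 265.] [114.9 -41.6] [41.9 61.1] 81.6
2 [255. 259.] [435.4 -84.6] [63.1 61. ] 57.9
2 [386. 233.] [672.7 -70.8] [60.8 61.7] 21.8
2 [316. 222.] [555.6 -32. ] [44.  44.9] 78.2
2 [ 24. 188.] [ 79.8 106.5] [122.7  31.1] 15.1
2 [306. 143.] [558.4 103.6] [66.5 40.7] 6.4
```

View pics/w2.png

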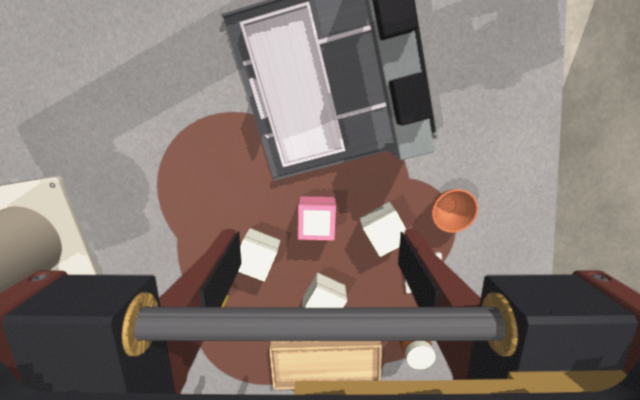

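Both wrist views agree on the boxes. The tray rim corners in w2 are near (241,22), (309,2), (345,152) and (283,167), and the plywood rim is at (271,345), (381,343), (381,381) and (273,389).

```bash
python3 - <<'E'
from h import *
import pickle
c=pickle.load(open('w2.pkl','rb'));im=cv2.imread('pics/w2.png')
p=onplane(c,[(241,22),(309,2),(345,152),(283,167)],25)[:,:2];print('tray',p.round(1).tolist(),p.mean(0))
r=cv2.minAreaRect(p.astype(np.float32));print(r)
p=onplane(c,[(223,15),(276,180)],5);print('base near edge',p.round(1).tolist())
p=onplane(c,[(271,345),(381,343),(381,381),(273,389)],23);print('ply',p.round(1).tolist(),p.mean(0))
hsv=cv2.cvtColor(im,cv2.COLOR_BGR2HSV)
m=((hsv[...,2]>150)&(hsv[...,1]<35)).astype(np.uint8)*255;m[:, :225]=0;m[175:]=0;m[:,350:]=0
m=cv2.morphologyEx(m,cv2.MORPH_CLOSE,np.ones((5,5)))
q=max(cv2.findContours(m,cv2.RETR_EXTERNAL,cv2.CHAIN_APPROX_NONE)[0],key=cv2.contourArea)
print(cv2.boundingRect(q),cv2.minAreaRect(onplane(c,q[:,0],25)[:,:2].astype(np.float32)))
im=cv2.imread('pics/side0.png');hsv=cv2.cvtColor(im,cv2.COLOR_BGR2HSV)
m=cv2.inRange(hsv,(8,60,90),(25,200,255));m[:270]=0;m[340:]=0;m[:,:255]=0;m[:,410:]=0
q=max(cv2.findContours(m,cv2.RETR_EXTERNAL,cv2.CHAIN_APPROX_NONE)[0],key=cv2.contourArea)
a=cv2.approxPolyDP(cv2.convexHull(q),4,True)[:,0];print(a.tolist(),onplane(ctrl.camera_model('side'),a,23).round().tolist())
o=ctrl.get_obs();print(local(o['ee_pos'],o['orientation'],[435.2,-84.7,120]),R.from_rotvec(o['orientation']).as_matrix().round(3)[:2].tolist())
E
```

```text
tray [[492.0, 295.2], [597.9, 305.6], [620.9, 75.3], [513.4, 66.2]] [556.04008416 185.579353  ]
((555.8611450195312, 185.18218994140625), (107.80181884765625, 231.52444458007812), 5.632423400878906)
base near edge [[462.6, 314.3, 5.0], [493.7, 41.3, 5.0]]
ply [[419.7, -293.2, 23.0], [642.1, -322.6, 23.0], [632.4, -421.0, 23.0], [400.8, -407.4, 23.0]] [ 523.76308195 -361.02734029   23.        ]
(240, 0, 110, 167) ((572.4149780273438, 189.79238891601562), (169.8580780029297, 233.7998809814453), 5.577033996582031)
[[401, 271], [401, 327], [268, 333], [269, 280]] [[668.0, -325.0, 23.0], [620.0, -454.0, 23.0], [402.0, -426.0, 23.0], [415.0, -304.0, 23.0]]
[-188.4 -116.3  279.1] [[0.156, 0.988, -0.002], [0.988, -0.156, -0.0]]
```

Measured values:
- **Tray:** centre (556,185.5), yaw +5.6°.
- **Slots:** (550.6,240.2) and (561.4,130.8).
- **Boxes:** as printed above.

Going to box1 at (435.2,-84.7), with tool y to yaw -32.1°.

```bash
python3 -m inch '[{"xyz":[-188,-116,279],"rot":[0,0,0.403]},{"xyz":[-188,-116,279],"rot":[0,0,0.403]},{"xyz":[-188,-116,279],"rot":[0,0,0.403]},{"xyz":[-188,-116,279],"rot":[0,0,0.403]},{"xyz":[-188,-116,279],"rot":[0,0,0.403]},{"xyz":[-188,-116,279],"rot":[0,0,0.403]},{"xyz":[-188,-116,279],"rot":[0,0,0.403]},{"xyz":[-188,-116,279],"rot":[0,0,0.403]},{"xyz":[-188,-116,279],"rot":[0,0,0.403]},{"xyz":[-188,-116,279],"rot":[0,0,0.403]},{"xyz":[-188,-116,279],"rot":[0,0,0.403]}]'
cat > g.py <<'E'
# usage: g.py x y z yaw_deg(of tool y): prints shift/turn from the measured pose
from h import *
import sys
x,y,z,a=map(float,sys.argv[1:]);o=ctrl.get_obs();M=R.from_rotvec(o['orientation']);m=M.as_matrix()
cur=np.degrees(np.arctan2(m[1,1],m[0,1]));d=(a-cur+90)%180-90
print('xyz',local(o['ee_pos'],o['orientation'],[x,y,z]),'rotz',round(-np.radians(d),3),'alt',round(-np.radians(d-180*np.sign(d)),3),'yaw',round(cur,1),'tilt',m[:2,2].round(4),'q',o['qpos'].round(2),'f',o['ft_force'].round(2))
E
python3 g.py 435.2 -84.7 15 -32.1
```

```text
t: 3.37
ee_pos: [434.9, -86.9, 120.4]
orientation: [-2.753, -1.511, 0.003]
ft_force: [0.1, -0.0, 0.8]
width: 87.8
grasp_force: 0.0
xyz [  2.1  -0.7 105.4] rotz -0.006 alt 3.135 yaw -32.5 tilt [-0.0021  0.0005] q [-0.22  0.33  2.09  0.    0.72  0.34] f [ 0.14 -0.03  0.85]
```

```bash
python3 -m inch '[{"xyz":[2,-1,40],"rot":[0,0,0]},{"xyz":[2,-1,75],"rot":[0,0,0]},{"xyz":[2,-1,98],"rot":[0,0,0]},{"xyz":[2,-1,105],"rot":[0,0,0]},{"xyz":[2,-1,105],"rot":[0,0,0]}]'
python3 -m inch '[{"xyz":[0,0,0],"rot":[0,0,0]},{"xyz":[0,0,0],"rot":[0,0,0]},{"xyz":[0,0,0],"rot":[0,0,0]},{"xyz":[0,0,0],"rot":[0,0,0]},{"xyz":[0,0,0],"rot":[0,0,0]},{"xyz":[0,0,0],"rot":[0,0,0]}]' 255
python3 g.py 435.2 -84.7 15 -32.1
```

```text
t: 3.78
ee_pos: [437.0, -83.9, 15.4]
orientation: [-2.751, -1.515, 0.001]
ft_force: [-0.4, 0.0, -0.8]
width: 87.5
grasp_force: 0.0
t: 4.28
ee_pos: [437.3, -84.5, 16.8]
orientation: [2.752, 1.514, 0.002]
ft_force: [-1.3, 1.4, 11.4]
width: 61.9
grasp_force: 30.0
xyz [-1.3 -1.6  1.8] rotz -0.005 alt 3.137 yaw -32.4 tilt [ 0.0017 -0.0003] q [-0.22  0.55  2.12  0.    0.47  0.35] f [-1.27  1.4  11.43]
```

```bash
python3 -m inch '[{"xyz":[0,0,-20],"rot":[0,0,0]},{"xyz":[0,0,-55],"rot":[0,0,0]},{"xyz":[0,0,-85],"rot":[0,0,0]},{"xyz":[0,0,-100],"rot":[0,0,0]},{"xyz":[0,0,-100],"rot":[0,0,0]},{"xyz":[0,0,-100],"rot":[0,0,0]},{"xyz":[0,0,-100],"rot":[0,0,0]}]'
for i in 1 2 ; do python3 -m inch '[{"xyz":[0,0,0],"rot":[0,0,0]}]' | grep ft_; done
python3 g.py 561.4 130.8 130 -84.4;python3 g.py 525 -300 200 -6 
```

```text
t: 4.87
ee_pos: [435.6, -84.2, 114.7]
orientation: [-2.752, -1.514, 0.002]
ft_force: [-0.3, -0.0, -3.7]
width: 62.1
grasp_force: 30.0
ft_force: [-0.9, 1.0, -3.6]
ft_force: [-1.2, 0.0, -4.5]
xyz [249.   -8.8 -15.9] rotz 0.908 alt -2.234 yaw -32.4 tilt [-0.0028  0.0006] q [-0.22  0.34  2.09  0.    0.71  0.35] f [-1.19  0.02 -4.55]
xyz [-134.4  190.9  -86.1] rotz -0.46 alt 2.681 yaw -32.4 tilt [-0.0028  0.0006] q [-0.22  0.34  2.09  0.    0.71  0.35] f [-1.19  0.02 -4.55]
```

Box1 weighs about 0.4 kg, so it is full and goes to the left slot of the sliding tray.

```bash
python3 g.py 550.6 240.2 120 -84.4
```

```text
xyz [335.6 -76.5  -5.8] rotz 0.908 alt -2.234 yaw -32.4 tilt [-0.0028  0.0006] q [-0.22  0.34  2.09  0.    0.71  0.35] f [-1.19  0.02 -4.55]
```

```bash
python3 -m inch '[{"xyz":[20,-4,-6],"rot":[0,0,0.05]},{"xyz":[55,-12,-6],"rot":[0,0,0.15]},{"xyz":[92,-20,-6],"rot":[0,0,0.25]},{"xyz":[130,-29,-6],"rot":[0,0,0.36]},{"xyz":[168,-38,-6],"rot":[0,0,0.47]},{"xyz":[206,-46,-6],"rot":[0,0,0.58]},{"xyz":[244,-55,-6],"rot":[0,0,0.69]},{"xyz":[280,-64,-6],"rot":[0,0,0.8]},{"xyz":[312,-71,-6],"rot":[0,0,0.88]},{"xyz":[330,-75,-6],"rot":[0,0,0.908]},{"xyz":[336,-76,-6],"rot":[0,0,0.908]},{"xyz":[336,-76,-6],"rot":[0,0,0.908]}]'
python3 g.py 550.6 240.2 32 -84.4
```

```text
t: 6.03
ee_pos: [551.9, 241.1, 120.2]
orientation: [3.137, 0.158, -0.003]
ft_force: [-0.5, -1.3, -3.4]
width: 62.0
grasp_force: 30.0
xyz [-1.3  0.8 88.2] rotz 0.003 alt -3.139 yaw -84.2 tilt [-0.0016 -0.0007] q [ 0.39  0.52  1.75 -0.    0.88  1.86] f [-0.46 -1.27 -3.39]
```

```bash
python3 -m inch '[{"xyz":[-1,1,20],"rot":[0,0,0]},{"xyz":[-1,1,45],"rot":[0,0,0]},{"xyz":[-1,1,68],"rot":[0,0,0]},{"xyz":[-1,1,80],"rot":[0,0,0]},{"xyz":[-1,1,85],"rot":[0,0,0]},{"xyz":[-1,1,87],"rot":[0,0,0]},{"xyz":[-1,1,88],"rot":[0,0,0]},{"xyz":[-1,1,88],"rot":[0,0,0]}]'
python3 -m inch '[{"xyz":[0,0,1],"rot":[0,0,0]},{"xyz":[0,0,2],"rot":[0,0,0]},{"xyz":[0,0,2.5],"rot":[0,0,0]},{"xyz":[0,0,2.5],"rot":[0,0,0]}]'
```

```text
t: 6.7
ee_pos: [552.0, 238.9, 34.4]
orientation: [-3.137, -0.153, -0.002]
ft_force: [-0.2, -0.4, -3.9]
width: 61.6
grasp_force: 30.0
t: 7.03
ee_pos: [551.5, 239.1, 31.4]
orientation: [-3.138, -0.154, -0.001]
ft_force: [-0.5, 0.1, -4.1]
width: 61.9
grasp_force: 30.0
```

```bash
python3 -m inch '[{"xyz":[0,0,1],"rot":[0,0,0]},{"xyz":[0,0,1.5],"rot":[0,0,0]},{"xyz":[0,0,1.5],"rot":[0,0,0]}]'
python3 -m inch '[{"xyz":[0,0,0.7],"rot":[0,0,0]},{"xyz":[0,0,1.4],"rot":[0,0,0]},{"xyz":[0,0,1.4],"rot":[0,0,0]}]'
```

```text
t: 7.28
ee_pos: [551.2, 239.0, 29.5]
orientation: [3.138, 0.154, -0.0]
ft_force: [-0.4, -0.5, -4.1]
width: 61.8
grasp_force: 30.0
t: 7.53
ee_pos: [551.7, 239.0, 28.8]
orientation: [-3.138, -0.154, -0.001]
ft_force: [-0.1, -1.5, 3.5]
width: 61.7
grasp_force: 30.0
```

Contact. Releasing and rising.

```bash
python3 -m inch '[{"xyz":[0,0,0],"rot":[0,0,0]},{"xyz":[0,0,0],"rot":[0,0,0]},{"xyz":[0,0,0],"rot":[0,0,0]},{"xyz":[0,0,-15],"rot":[0,0,0]},{"xyz":[0,0,-50],"rot":[0,0,0]},{"xyz":[0,0,-90],"rot":[0,0,0]},{"xyz":[0,0,-120],"rot":[0,0,0]},{"xyz":[0,0,-120],"rot":[0,0,0]}]' 0
python3 g.py 672.5 -71 110 -68.3
```

```text
t: 8.2
ee_pos: [555.1, 240.6, 154.7]
orientation: [-3.134, -0.153, -0.016]
ft_force: [1.5, 1.1, 0.6]
width: 87.9
grasp_force: 0.0
xyz [ 85.9 321.7  44.6] rotz -0.281 alt 2.861 yaw -84.4 tilt [0.0099 0.0041] q [0.39 0.47 1.73 0.   0.93 1.86] f [1.51 1.13 0.58]
```

```bash
python3 -m inch '[{"xyz":[0,40,0],"rot":[0,0,-0.02]},{"xyz":[0,80,0],"rot":[0,0,-0.05]},{"xyz":[0,120,0],"rot":[0,0,-0.1]},{"xyz":[10,160,0],"rot":[0,0,-0.15]},{"xyz":[30,197,0],"rot":[0,0,-0.2]},{"xyz":[52,233,5],"rot":[0,0,-0.25]},{"xyz":[70,268,15],"rot":[0,0,-0.28]},{"xyz":[80,300,30],"rot":[0,0,-0.281]},{"xyz":[86,322,45],"rot":[0,0,-0.281]},{"xyz":[86,322,45],"rot":[0,0,-0.281]},{"xyz":[86,322,45],"rot":[0,0,-0.281]}]'
python3 g.py 672.5 -71 15 -68.3
```

```text
t: 9.12
ee_pos: [667.4, -74.1, 101.3]
orientation: [-3.085, -0.588, 0.004]
ft_force: [-0.1, 0.6, -0.0]
width: 88.0
grasp_force: 0.0
xyz [ 6.1 -0.8 86.3] rotz -0.002 alt 3.139 yaw -68.4 tilt [-0.0029  0.0006] q [-0.13  0.63  1.59  0.    0.92  1.07] f [-0.1   0.61 -0.02]
```

```bash
python3 -m inch '[{"xyz":[5,0,30],"rot":[0,0,0]},{"xyz":[5,0,60],"rot":[0,0,0]},{"xyz":[5,0,80],"rot":[0,0,0]},{"xyz":[5,0,86],"rot":[0,0,0]},{"xyz":[5,0,86],"rot":[0,0,0]}]'
python3 -m inch '[{"xyz":[0,0,0],"rot":[0,0,0]},{"xyz":[0,0,0],"rot":[0,0,0]},{"xyz":[0,0,0],"rot":[0,0,0]},{"xyz":[0,0,0],"rot":[0,0,0]},{"xyz":[0,0,0],"rot":[0,0,0]},{"xyz":[0,0,0],"rot":[0,0,0]}]' 255
python3 -m inch '[{"xyz":[0,0,-20],"rot":[0,0,0]},{"xyz":[0,0,-55],"rot":[0,0,0]},{"xyz":[0,0,-85],"rot":[0,0,0]},{"xyz":[0,0,-100],"rot":[0,0,0]},{"xyz":[0,0,-100],"rot":[0,0,0]},{"xyz":[0,0,-100],"rot":[0,0,0]},{"xyz":[0,0,-100],"rot":[0,0,0]}]'
for i in 1 2 ; do python3 -m inch '[{"xyz":[0,0,0],"rot":[0,0,0]}]' | grep ft_; done
python3 g.py 561.4 130.8 120 -84.4;python3 g.py 525 -300 200 -6
```

```text
t: 9.53
ee_pos: [671.6, -69.7, 15.9]
orientation: [-3.084, -0.593, 0.005]
ft_force: [-0.1, -0.7, 0.7]
width: 87.7
grasp_force: 0.0
t: 10.03
ee_pos: [674.1, -71.6, 18.8]
orientation: [3.084, 0.591, 0.004]
ft_force: [-0.5, -0.7, 6.2]
width: 61.7
grasp_force: 30.0
t: 10.62
ee_pos: [671.5, -71.1, 115.4]
orientation: [-3.084, -0.591, 0.005]
ft_force: [-0.6, 0.6, -5.1]
width: 61.7
grasp_force: 30.0
ft_force: [0.1, 0.6, -4.5]
ft_force: [0.4, -0.1, -4.4]
xyz [ -27.9 -228.4   -4.4] rotz 0.281 alt -2.861 yaw -68.3 tilt [-0.0033  0.0004] q [-0.12  0.62  1.57 -0.    0.95  1.07] f [ 0.43 -0.06 -4.45]
xyz [-221.2  158.3  -84.5] rotz -1.087 alt 2.054 yaw -68.3 tilt [-0.0033  0.0004] q [-0.12  0.62  1.57 -0.    0.95  1.07] f [ 0.43 -0.06 -4.45]
```

Box3 is also full (about 0.46 kg), so it goes to the right slot.

```bash
python3 -m inch '[{"xyz":[-6,-20,-5],"rot":[0,0,0]},{"xyz":[-14,-55,-5],"rot":[0,0,0.05]},{"xyz":[-20,-93,-5],"rot":[0,0,0.1]},{"xyz":[-24,-132,-5],"rot":[0,0,0.15]},{"xyz":[-27,-170,-5],"rot":[0,0,0.21]},{"xyz":[-28,-203,-5],"rot":[0,0,0.26]},{"xyz":[-28,-222,-5],"rot":[0,0,0.281]},{"xyz":[-28,-228,-5],"rot":[0,0,0.281]},{"xyz":[-28,-228,-5],"rot":[0,0,0.281]},{"xyz":[-28,-228,-5],"rot":[0,0,0.281]}]'
python3 g.py 561.4 130.8 32 -84.4
```

```text
t: 11.62
ee_pos: [562.8, 129.9, 121.8]
orientation: [3.137, 0.156, -0.001]
ft_force: [1.1, 0.6, -4.9]
width: 62.0
grasp_force: 30.0
xyz [-1.3 -1.  89.8] rotz 0.001 alt -3.14 yaw -84.3 tilt [-0.0003 -0.0004] q [ 0.21  0.49  1.8  -0.    0.85  1.68] f [ 1.05  0.55 -4.9 ]
```

```bash
python3 -m inch '[{"xyz":[-1,-1,20],"rot":[0,0,0]},{"xyz":[-1,-1,45],"rot":[0,0,0]},{"xyz":[-1,-1,68],"rot":[0,0,0]},{"xyz":[-1,-1,80],"rot":[0,0,0]},{"xyz":[-1,-1,85],"rot":[0,0,0]},{"xyz":[-1,-1,86],"rot":[0,0,0]},{"xyz":[-1,-1,87],"rot":[0,0,0]},{"xyz":[-1,-1,87],"rot":[0,0,0]}]'
python3 -m inch '[{"xyz":[0,0,0.7],"rot":[0,0,0]},{"xyz":[0,0,1.4],"rot":[0,0,0]},{"xyz":[0,0,2],"rot":[0,0,0]},{"xyz":[0,0,2],"rot":[0,0,0]}]'
python3 -m inch '[{"xyz":[0,0,0.7],"rot":[0,0,0]},{"xyz":[0,0,1.4],"rot":[0,0,0]},{"xyz":[0,0,1.4],"rot":[0,0,0]}]'
```

```text
t: 12.28
ee_pos: [562.6, 131.0, 36.1]
orientation: [-3.138, -0.153, -0.003]
ft_force: [0.9, -0.0, -3.3]
width: 62.2
grasp_force: 30.0
t: 12.62
ee_pos: [561.7, 131.3, 33.6]
orientation: [-3.138, -0.154, -0.001]
ft_force: [-0.7, -0.4, -4.1]
width: 61.7
grasp_force: 30.0
t: 12.87
ee_pos: [561.5, 131.2, 31.7]
orientation: [3.138, 0.154, -0.0]
ft_force: [-0.8, 0.1, -3.9]
width: 61.7
grasp_force: 30.0
```

```bash
python3 -m inch '[{"xyz":[0,0,0.7],"rot":[0,0,0]},{"xyz":[0,0,1.4],"rot":[0,0,0]},{"xyz":[0,0,1.4],"rot":[0,0,0]}]'
python3 -m inch '[{"xyz":[0,0,0.5],"rot":[0,0,0]},{"xyz":[0,0,1],"rot":[0,0,0]},{"xyz":[0,0,1],"rot":[0,0,0]}]'
```

```text
t: 13.12
ee_pos: [561.9, 131.2, 30.8]
orientation: [-3.138, -0.154, -0.001]
ft_force: [-0.6, -0.2, 1.0]
width: 61.9
grasp_force: 30.0
t: 13.37
ee_pos: [562.8, 131.3, 30.7]
orientation: [-3.138, -0.154, -0.004]
ft_force: [-0.5, -0.6, 8.6]
width: 61.9
grasp_force: 30.0
```

```bash
python3 -m inch '[{"xyz":[0,0,0],"rot":[0,0,0]},{"xyz":[0,0,0],"rot":[0,0,0]},{"xyz":[0,0,0],"rot":[0,0,0]},{"xyz":[0,0,-15],"rot":[0,0,0]},{"xyz":[0,0,-50],"rot":[0,0,0]},{"xyz":[0,0,-80],"rot":[0,0,0]},{"xyz":[0,0,-90],"rot":[0,0,0]},{"xyz":[0,0,-90],"rot":[0,0,0]}]' 0
python3 g.py 543.3 -197.5 110 -36.4
python3 - <<'E'
from h import *
im=cv2.imread('pics/scene0.png')[215:335,160:320];cv2.imwrite('pics/c2.png',cv2.resize(im,None,fx=5,fy=5,interpolation=cv2.INTER_CUBIC))
E
```

```text
t: 14.03
ee_pos: [563.5, 131.6, 122.0]
orientation: [-3.137, -0.153, -0.008]
ft_force: [-0.1, 0.3, 0.0]
width: 87.5
grasp_force: 0.0
xyz [-52.3 325.5  11.6] rotz -0.838 alt 2.304 yaw -84.4 tilt [0.0052 0.0011] q [0.21 0.49 1.8  0.   0.84 1.68] f [-0.07  0.25  0.04]
```

View pics/c2.png

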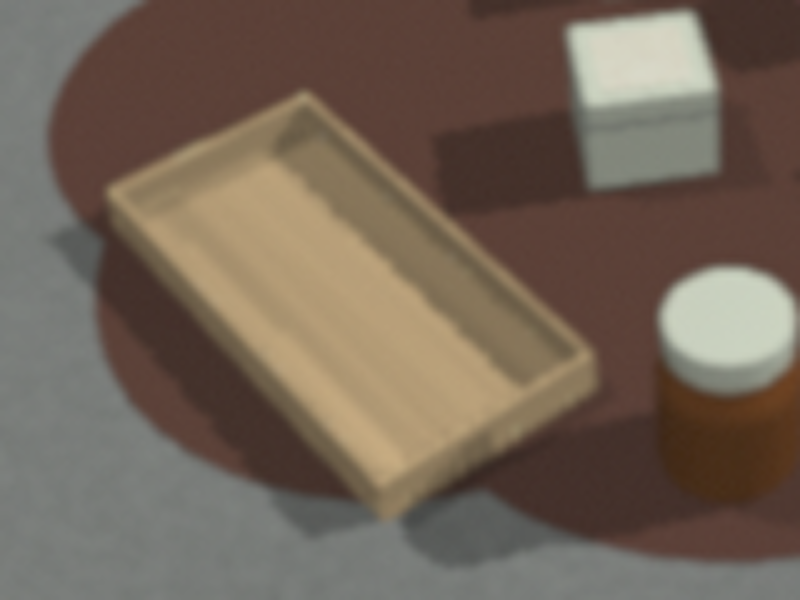

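The plywood rim's top corners in the crop are (108,192), (305,92), (595,355) and (385,490). I'll compute its pose while moving over box2.

```bash
python3 -m inch '[{"xyz":[-4,25,0],"rot":[0,0,-0.03]},{"xyz":[-10,65,0],"rot":[0,0,-0.12]},{"xyz":[-17,105,0],"rot":[0,0,-0.22]},{"xyz":[-23,145,0],"rot":[0,0,-0.33]},{"xyz":[-30,185,0],"rot":[0,0,-0.44]},{"xyz":[-36,225,0],"rot":[0,0,-0.55]},{"xyz":[-43,265,0],"rot":[0,0,-0.66]},{"xyz":[-49,300,5],"rot":[0,0,-0.76]},{"xyz":[-52,320,10],"rot":[0,0,-0.838]},{"xyz":[-52,326,12],"rot":[0,0,-0.838]},{"xyz":[-52,326,12],"rot":[0,0,-0.838]}]'
python3 g.py 543.3 -197.5 15 -36.4
python3 - <<'E'
from h import *
c=ctrl.camera_model('scene');q=np.array([(108,192),(305,92),(595,355),(385,490)])/5+[160,215]-.4
p=onplane(c,q,23)[:,:2];print(p.round(1).tolist(),p.mean(0),cv2.minAreaRect(p.astype(np.float32)))
E
```

```text
t: 14.95
ee_pos: [540.4, -199.4, 105.3]
orientation: [-2.805, -1.41, 0.003]
ft_force: [-0.6, 0.7, -0.2]
width: 88.0
grasp_force: 0.0
xyz [ 3.3  1.5 90.3] rotz -0.004 alt 3.137 yaw -36.6 tilt [-0.0027  0.0011] q [-0.37  0.51  1.81  0.    0.82  0.27] f [-0.58  0.69 -0.19]
[[402.4, -409.6], [411.9, -302.9], [642.2, -331.0], [631.8, -436.4]] [ 522.10174366 -370.00028812] ((521.855712890625, -369.6763610839844), (107.05084228515625, 233.91497802734375), 83.32866668701172)
```

```bash
python3 -m inch '[{"xyz":[2,1,30],"rot":[0,0,0]},{"xyz":[2,1,62],"rot":[0,0,0]},{"xyz":[2,1,83],"rot":[0,0,0]},{"xyz":[2,1,89],"rot":[0,0,0]},{"xyz":[2,1,89],"rot":[0,0,0]}]'
python3 -m inch '[{"xyz":[0,0,0],"rot":[0,0,0]},{"xyz":[0,0,0],"rot":[0,0,0]},{"xyz":[0,0,0],"rot":[0,0,0]},{"xyz":[0,0,0],"rot":[0,0,0]},{"xyz":[0,0,0],"rot":[0,0,0]},{"xyz":[0,0,0],"rot":[0,0,0]}]' 255
python3 -m inch '[{"xyz":[0,0,-20],"rot":[0,0,0]},{"xyz":[0,0,-55],"rot":[0,0,0]},{"xyz":[0,0,-85],"rot":[0,0,0]},{"xyz":[0,0,-100],"rot":[0,0,0]},{"xyz":[0,0,-100],"rot":[0,0,0]},{"xyz":[0,0,-100],"rot":[0,0,0]},{"xyz":[0,0,-100],"rot":[0,0,0]}]'
for i in 1 2 ; do python3 -m inch '[{"xyz":[0,0,0],"rot":[0,0,0]}]' | grep ft_; done
python3 g.py 522 -369.5 115 -6.7
```

```text
t: 15.37
ee_pos: [542.2, -195.4, 16.4]
orientation: [-2.801, -1.416, 0.005]
ft_force: [0.0, 1.0, -0.4]
width: 87.6
grasp_force: 0.0
t: 15.87
ee_pos: [544.5, -197.6, 19.6]
orientation: [2.803, 1.416, 0.002]
ft_force: [-0.0, 2.2, 7.2]
width: 62.0
grasp_force: 30.0
t: 16.45
ee_pos: [542.8, -197.1, 117.4]
orientation: [-2.803, -1.416, 0.002]
ft_force: [0.2, 0.6, -1.2]
width: 61.9
grasp_force: 30.0
ft_force: [0.1, -0.0, -0.2]
ft_force: [0.2, 0.8, -1.1]
xyz [-151.1   85.7    1.7] rotz -0.518 alt 2.623 yaw -36.4 tilt [-0.0026  0.001 ] q [-0.37  0.5   1.8  -0.    0.84  0.27] f [ 0.23  0.78 -1.13]
```

Box2 is empty (about 0.09 kg), so it goes to the plywood tray.

```bash
python3 -m inch '[{"xyz":[-25,14,0],"rot":[0,0,-0.06]},{"xyz":[-60,34,0],"rot":[0,0,-0.17]},{"xyz":[-95,54,0],"rot":[0,0,-0.28]},{"xyz":[-125,71,0],"rot":[0,0,-0.39]},{"xyz":[-145,82,0],"rot":[0,0,-0.48]},{"xyz":[-151,86,0],"rot":[0,0,-0.518]},{"xyz":[-151,86,0],"rot":[0,0,-0.518]},{"xyz":[-151,86,0],"rot":[0,0,-0.518]}]'
python3 g.py 522 -369.5 25 -6.7
```

```text
t: 17.28
ee_pos: [522.6, -369.7, 117.2]
orientation: [-2.349, -2.083, 0.0]
ft_force: [0.5, 1.1, -0.3]
width: 61.6
grasp_force: 30.0
xyz [ 0.  -0.5 92.2] rotz -0.003 alt 3.139 yaw -6.8 tilt [-0.0015  0.0013] q [-0.63  0.57  1.66  0.    0.91 -0.51] f [ 0.54  1.12 -0.26]
```

```bash
python3 -m inch '[{"xyz":[0,0,20],"rot":[0,0,0]},{"xyz":[0,0,45],"rot":[0,0,0]},{"xyz":[0,0,70],"rot":[0,0,0]},{"xyz":[0,0,84],"rot":[0,0,0]},{"xyz":[0,0,89],"rot":[0,0,0]},{"xyz":[0,0,90],"rot":[0,0,0]},{"xyz":[0,0,91],"rot":[0,0,0]},{"xyz":[0,0,91],"rot":[0,0,0]}]'
python3 -m inch '[{"xyz":[0,0,0.7],"rot":[0,0,0]},{"xyz":[0,0,1.4],"rot":[0,0,0]},{"xyz":[0,0,1.4],"rot":[0,0,0]}]'
python3 -m inch '[{"xyz":[0,0,0.7],"rot":[0,0,0]},{"xyz":[0,0,1.4],"rot":[0,0,0]},{"xyz":[0,0,1.4],"rot":[0,0,0]}]'
```

```text
t: 17.95
ee_pos: [524.1, -370.2, 28.5]
orientation: [2.346, 2.087, 0.001]
ft_force: [-0.9, -0.5, -0.1]
width: 61.6
grasp_force: 30.0
t: 18.2
ee_pos: [523.6, -370.2, 26.7]
orientation: [2.347, 2.087, 0.0]
ft_force: [0.4, 0.5, -0.9]
width: 61.8
grasp_force: 30.0
t: 18.45
ee_pos: [523.2, -369.9, 24.6]
orientation: [-2.348, -2.088, 0.0]
ft_force: [-0.5, 0.6, -1.5]
width: 61.9
grasp_force: 30.0
```

```bash
python3 -m inch '[{"xyz":[0,0,0.7],"rot":[0,0,0]},{"xyz":[0,0,1.4],"rot":[0,0,0]},{"xyz":[0,0,1.4],"rot":[0,0,0]}]'
python3 -m inch '[{"xyz":[0,0,0.5],"rot":[0,0,0]},{"xyz":[0,0,1],"rot":[0,0,0]},{"xyz":[0,0,1],"rot":[0,0,0]}]'
```

```text
t: 18.7
ee_pos: [523.3, -370.0, 23.7]
orientation: [2.348, 2.088, -0.0]
ft_force: [-1.7, 0.4, 5.1]
width: 61.8
grasp_force: 30.0
t: 18.95
ee_pos: [523.3, -370.0, 23.7]
orientation: [2.348, 2.088, 0.0]
ft_force: [-3.9, 3.3, 11.9]
width: 61.7
grasp_force: 30.0
```

Contact. Releasing, rising, and heading to a point behind the push plate (near (496,180), pushing along yaw +5.6°).

```bash
python3 -m inch '[{"xyz":[0,0,0],"rot":[0,0,0]},{"xyz":[0,0,0],"rot":[0,0,0]},{"xyz":[0,0,0],"rot":[0,0,0]},{"xyz":[0,0,-15],"rot":[0,0,0]},{"xyz":[0,0,-50],"rot":[0,0,0]},{"xyz":[0,0,-90],"rot":[0,0,0]},{"xyz":[0,0,-120],"rot":[0,0,0]},{"xyz":[0,0,-130],"rot":[0,0,0]},{"xyz":[0,0,-130],"rot":[0,0,0]}]' 0
python3 g.py 440 174 150 -84.4
```

```text
t: 19.7
ee_pos: [525.1, -371.2, 156.3]
orientation: [2.343, 2.083, 0.002]
ft_force: [-0.6, -0.9, -0.6]
width: 87.8
grasp_force: 0.0
xyz [ 531.6 -148.2    3.7] rotz 1.356 alt -1.785 yaw -6.7 tilt [ 0.0053 -0.0039] q [-0.63  0.52  1.64  0.    0.97 -0.52] f [-0.64 -0.86 -0.58]
```

```bash
python3 -m inch '[{"xyz":[25,-8,0],"rot":[0,0,0.1]},{"xyz":[65,-18,0],"rot":[0,0,0.22]},{"xyz":[104,-29,0],"rot":[0,0,0.34]},{"xyz":[143,-40,0],"rot":[0,0,0.46]},{"xyz":[182,-51,0],"rot":[0,0,0.58]},{"xyz":[221,-62,0],"rot":[0,0,0.7]},{"xyz":[260,-73,0],"rot":[0,0,0.82]},{"xyz":[299,-84,0],"rot":[0,0,0.94]},{"xyz":[338,-95,0],"rot":[0,0,1.06]},{"xyz":[377,-106,0],"rot":[0,0,1.18]},{"xyz":[416,-117,0],"rot":[0,0,1.29]},{"xyz":[455,-128,0],"rot":[0,0,1.356]}]' 255
python3 g.py 440 174 150 -84.4
```

```text
t: 20.7
ee_pos: [451.3, 76.2, 150.8]
orientation: [3.137, 0.159, -0.004]
ft_force: [0.9, -0.4, -0.1]
width: 11.2
grasp_force: 0.0
xyz [ -1.3 -98.4   0.8] rotz 0.004 alt -3.138 yaw -84.2 tilt [-0.0028 -0.0005] q [ 0.14  0.29  2.04 -0.    0.81  1.61] f [ 0.93 -0.42 -0.1 ]
```

```bash
python3 -m inch '[{"xyz":[-1,-35,0],"rot":[0,0,0]},{"xyz":[-1,-70,0],"rot":[0,0,0]},{"xyz":[-1,-92,0],"rot":[0,0,0]},{"xyz":[-1,-97,0],"rot":[0,0,0]},{"xyz":[-1,-97,0],"rot":[0,0,0]}]'
python3 - <<'E'
from h import *
import pickle
c=ctrl.camera_model('wrist');im=ctrl.get_image('wrist')[:,:,::-1];cv2.imwrite('pics/w3.png',im);pickle.dump(c,open('w3.pkl','wb'))
print(proj(c,[(496.3,179.6,60),(556,185.5,12)]).round())
E
python3 g.py 445 174.5 40 -84.4
```

```text
t: 21.12
ee_pos: [440.6, 172.0, 151.0]
orientation: [3.136, 0.173, -0.004]
ft_force: [-0.5, -0.2, 0.1]
width: 0.5
grasp_force: 0.0
[[319. 129.]
 [320.  54.]]
xyz [  4.8  -3.1 111.1] rotz 0.011 alt -3.131 yaw -83.8 tilt [-0.0022 -0.001 ] q [ 0.35  0.31  2.01 -0.    0.82  1.81] f [-0.36 -0.52 -0.61]
```

View pics/w3.png

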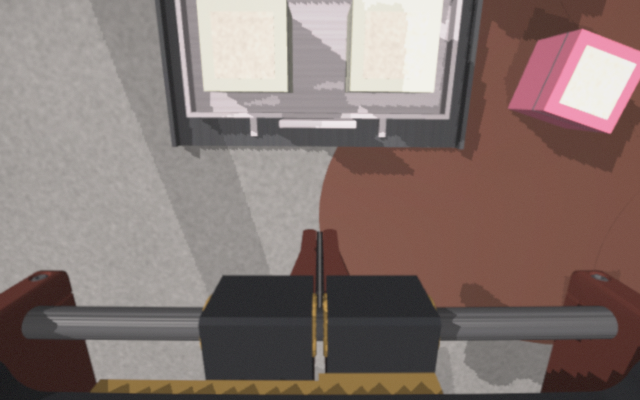

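The boxes sit square in the tray with seals up, and the plate is at (280..357,124), as predicted. Descending behind the plate with the gripper body leaning back 15°, to keep it off the gantry.

```bash
python3 -m inch '[{"xyz":[2,-3,30],"rot":[0,0.1,0.01]},{"xyz":[2,-3,65],"rot":[0,0.2,0.01]},{"xyz":[2,-3,95],"rot":[0,0.26,0.01]},{"xyz":[2,-3,109],"rot":[0,0.26,0.01]},{"xyz":[2,-3,111],"rot":[0,0.26,0.01]},{"xyz":[2,-3,111],"rot":[0,0.26,0.01]}]'
python3 - <<'E'
from h import *
o=ctrl.get_obs();M=R.from_rotvec(o['orientation']).as_matrix();print(M.round(3).tolist(),o['qpos'].round(2))
u=np.array([.995,.098,0])
for d in (40,150,200): print(d,local(o['ee_pos'],o['orientation'],o['ee_pos']+u*d+[0,0,44-o['ee_pos'][2]]), (np.array([496.3,179.6,40])-o['ee_pos'])@u, (np.array([496.3,179.6,40])-o['ee_pos'])@[-.098,.995,0])
E
```

```text
t: 21.67
ee_pos: [442.7, 172.8, 40.1]
orientation: [-3.101, -0.149, -0.4]
ft_force: [0.3, 0.9, 0.2]
width: 0.3
grasp_force: 0.0
[[0.963, 0.096, 0.252], [0.093, -0.995, 0.024], [0.254, 0.0, -0.967]] [ 0.4   0.48  2.21 -0.37  0.21  2.22]
40 [39.7 -0.1  6.4] 54.04171625985122 1.5276205280797555
150 [146.1  -0.3  34.3] 54.04171625985122 1.5276205280797555
200 [194.4  -0.5  46.9] 54.04171625985122 1.5276205280797555
```

```bash
python3 -m inch '[{"xyz":[15,0,0],"rot":[0,-0.1,0]},{"xyz":[30,0,4],"rot":[0,-0.1,0]},{"xyz":[35,0,5],"rot":[0,-0.1,0]},{"xyz":[35,0,5],"rot":[0,-0.1,0]},{"xyz":[35,0,5],"rot":[0,-0.1,0]}]'
python3 - <<'E'
from h import *
o=ctrl.get_obs();M=R.from_rotvec(o['orientation']).as_matrix();print(M.round(3).tolist(),o['qpos'].round(2))
u=np.array([.995,.098,0])
for d in (30,100,200): print(d,local(o['ee_pos'],o['orientation'],o['ee_pos']+u*d+[0,0,44-o['ee_pos'][2]]), (np.array([496.3,179.6,40])-o['ee_pos'])@u)
E
```

```text
t: 22.08
ee_pos: [478.5, 177.2, 46.1]
orientation: [-3.119, -0.15, -0.252]
ft_force: [-1.1, 0.4, 0.0]
width: 0.6
grasp_force: 0.0
[[0.983, 0.096, 0.16], [0.094, -0.995, 0.017], [0.161, -0.001, -0.987]] [ 0.36  0.51  2.08 -0.1   0.4   1.92]
30 [29.3 -0.1  6.9] 17.918338651588783
100 [98.3 -0.2 18.1] 17.918338651588783
200 [197.   -0.5  34.2] 17.918338651588783
```

```bash
python3 -m inch '[{"xyz":[4,0,1],"rot":[0,0,0]},{"xyz":[9,0,2],"rot":[0,0,0]},{"xyz":[15,0,4],"rot":[0,0,0]},{"xyz":[23,0,6],"rot":[0,0,0]},{"xyz":[32,0,7],"rot":[0,0,0]},{"xyz":[41,0,9],"rot":[0,0,0]},{"xyz":[50,0,10],"rot":[0,0,0]},{"xyz":[59,0,12],"rot":[0,0,0]},{"xyz":[68,0,13],"rot":[0,0,0]},{"xyz":[76,0,14],"rot":[0,0,0]},{"xyz":[82,0,15],"rot":[0,0,0]},{"xyz":[85,0,16],"rot":[0,0,0]}]'
python3 g.py 600 189 44 -84.4
```

```text
t: 23.08
ee_pos: [565.9, 186.4, 43.3]
orientation: [-3.118, -0.151, -0.252]
ft_force: [-1.5, -0.4, 1.5]
width: 0.4
grasp_force: 1.0
xyz [33.9  0.8  4.9] rotz -0.001 alt 3.141 yaw -84.4 tilt [0.1598 0.0171] q [ 0.32  0.59  1.9  -0.07  0.5   1.85] f [-1.49 -0.38  1.54]
```

```bash
python3 -m inch '[{"xyz":[4,0,0.5],"rot":[0,0,0]},{"xyz":[10,0,1.5],"rot":[0,0,0]},{"xyz":[17,0,3],"rot":[0,0,0]},{"xyz":[24,0,4],"rot":[0,0,0]},{"xyz":[31,0,5],"rot":[0,0,0]},{"xyz":[37,0,6],"rot":[0,0,0]},{"xyz":[42,0,7],"rot":[0,0,0]},{"xyz":[46,0,7.5],"rot":[0,0,0]},{"xyz":[49,0,8],"rot":[0,0,0]},{"xyz":[51,0,8.5],"rot":[0,0,0]},{"xyz":[52,0,8.5],"rot":[0,0,0]}]'
python3 -m inch '[{"xyz":[1.5,0,0.2],"rot":[0,0,0]},{"xyz":[3,0,0.5],"rot":[0,0,0]},{"xyz":[4.5,0,0.7],"rot":[0,0,0]},{"xyz":[6,0,1],"rot":[0,0,0]}]'
```

```text
t: 24.0
ee_pos: [614.6, 191.0, 42.5]
orientation: [-3.12, -0.151, -0.242]
ft_force: [-12.7, 1.4, 8.5]
width: -0.0
grasp_force: 6.0
t: 24.33
ee_pos: [615.0, 190.8, 41.9]
orientation: [-3.124, -0.151, -0.226]
ft_force: [-34.5, 0.9, 31.1]
width: 0.7
grasp_force: 17.3
```

The tray stops hard at x of about 615. Backing off and looking to verify.

```bash
python3 -m inch '[{"xyz":[-10,0,0],"rot":[0,0,0]},{"xyz":[-35,0,-4],"rot":[0,0,0]},{"xyz":[-70,0,-10],"rot":[0,0,0]},{"xyz":[-105,0,-30],"rot":[0,-0.08,0]},{"xyz":[-125,0,-65],"rot":[0,-0.15,0]},{"xyz":[-130,0,-105],"rot":[0,-0.15,0]},{"xyz":[-130,0,-145],"rot":[0,-0.15,0]},{"xyz":[-130,0,-175],"rot":[0,-0.15,0]},{"xyz":[-130,0,-180],"rot":[0,-0.15,0]},{"xyz":[-130,0,-180],"rot":[0,-0.15,0]}]'
python3 - <<'E'
from h import *
import pickle
c=ctrl.camera_model('wrist');im=ctrl.get_image('wrist')[:,:,::-1];pickle.dump(c,open('w4.pkl','wb'))
s=ctrl.get_image('side')[:,:,::-1][90:340,190:450]
cv2.imwrite('pics/w4.png',im);cv2.imwrite('pics/f.png',np.hstack([cv2.resize(im[:300],(480,300)),cv2.resize(s,(312,300))]))
E
```

```text
t: 25.17
ee_pos: [468.4, 177.0, 202.5]
orientation: [-3.134, -0.153, -0.025]
ft_force: [0.5, 0.0, -0.4]
width: 0.5
grasp_force: 0.0
```

View pics/f.png

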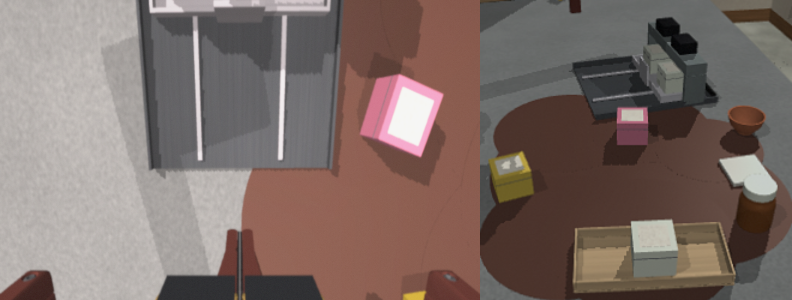

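The side view shows the tray under the gantry with both boxes and box2 in the plywood tray. A check of the tray's position relative to the base plate:

```bash
python3 - <<'E'
from h import *
import pickle
c=pickle.load(open('w4.pkl','rb'));im=cv2.imread('pics/w4.png');g=cv2.cvtColor(im,cv2.COLOR_BGR2GRAY)
print(g[0:40,320].tolist(),g[150:185,320].tolist(),g[0:30,240].tolist())
u=np.array([.995,.098,0])
e=onplane(c,(320,170),5)[0]
for v in (8,12,20,22):
  for z in (16,25,60): print(v,z,round((onplane(c,(320,v),z)[0]-e)@u,1))
for v in(8,10,12,14): print('rim',v,round((onplane(c,(240,v),25)[0]-e)@u,1))
cv2.imwrite('pics/c5.png',cv2.resize(im[0:60,190:460],None,fx=2.9,fy=2.9,interpolation=cv2.INTER_CUBIC))
E
```

```text
[171, 175, 177, 177, 177, 172, 149, 116, 99, 96, 96, 94, 94, 93, 94, 95, 94, 96, 95, 97, 95, 93, 88, 81, 77, 77, 77, 78, 78, 80, 78, 79, 78, 79, 80, 76, 77, 79, 79, 79] [121, 118, 118, 117, 117, 115, 117, 118, 117, 117, 117, 120, 117, 118, 117, 115, 117, 120, 130, 140, 156, 177, 182, 181, 182, 183, 183, 182, 183, 183, 182, 181, 183, 184, 187] [168, 169, 172, 170, 173, 170, 179, 208, 222, 226, 223, 204, 152, 107, 96, 93, 90, 81, 76, 74, 75, 76, 77, 76, 76, 76, 77, 77, 76, 76]
8 16 163.3
8 25 160.9
8 60 151.7
12 16 159.7
12 25 157.5
12 60 148.6
20 16 152.6
20 25 150.5
20 60 142.4
22 16 150.8
22 25 148.7
22 60 140.8
rim 8 161.2
rim 10 159.5
rim 12 157.7
rim 14 156.0
```

View pics/c5.png

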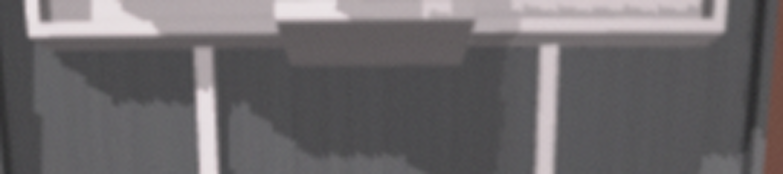

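```bash
python3 -c "
from workcell import ctrl
print(ctrl.close_job())"
```

```text
the job is handed in; nothing more can be done
None
```

The job is handed in with no result returned. Box1 and box3 weighed full and sit in the sliding tray, pushed about 133 mm to a hard stop under the gantry that I took as fully home; box2 weighed empty and sits in the plywood tray; the tile, jar and bowl were left alone.

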